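File two binders in the desk sorter and close the stop

TASK

File the two binders from the slanted rest in the metal sorter tray: stand the red one upright on the tray floor in front of the slumped grey binder, let go of it, then stand the blue one between the red one and the yellow sliding stop. Then push the stop towards the end wall until all three binders stand upright and squared in a tight row, pressing it home firmly but not hard, and take the robot away. Set the binders down gently and leave the stapler, pen pot and screwdriver where they are.

Things in the scene. Friction and masses are not known exactly. Their poses are not given: they have to be found in the camera images.
- red_binder: loose red hard-cover binder, a rigid block 30 mm thick (its x), 110 mm wide (its y), 150 mm tall (its z), 0.2 to 0.42 kg; origin at the centre of its underside. Starts leaning in the slanted rest, its z 30 degrees from vertical, top towards the robot; it may be either the left or the right one there. Turning it half round about its z makes no difference
- blue_binder: loose blue binder, the same shape, size and mass range as the red one, same axes and origin; starts beside it in the slanted rest, 136 mm from it centre to centre, leaning alike
- grey_binder: loose grey binder, same shape, size and axes; starts slumped in the tray, its thickness along the tray's x, its top leaning 14 degrees over the tray's end wall, its foot 22 to 52 mm from the wall; it slides on its foot and straightens when the row is pushed against it
- tray: fixed metal sorter tray, 290 mm long (its x, which is the slide direction) by 160 mm wide (its y), floor plate 6 mm thick; origin at the centre of its underside on the desk, z up. End wall (black, 10 mm thick, 140 mm wide, its top 96 mm above the desk) at the -x end, inner face at x = -135 mm. No side walls. The yellow stop slides along x above the floor and faces the wall
- stop (a joint): slide of the yellow stop in m: 0 = fully open, its inner face at tray x = +115 mm (250 mm from the wall's inner face), growing as it moves towards the wall; hence 0.160 with three 30 mm binders packed with no gap. Slides against about 2.5 N of friction, has no spring and stays where it is left. Range 0 to 0.175
- stop_face (a point): point in the middle of the inner face (towards the wall) of the stop's plate, 66 mm above the desk. The plate is 140 mm wide, 10 mm thick and reaches from 8 to 126 mm above the desk; its outer face can be pushed, two small feet reach 18 mm out behind that face at the bottom corners only (at tray y = +-70 mm)
- wall_face (a point): point in the middle of the inner face of the end wall, 51 mm above the desk
- rest: fixed wooden slanted rest, 270 mm wide (its y) on a 120 x 270 mm base; origin at the centre under its trough line. A ledge 40 mm deep and a back board reaching 60 mm up the binders (about 75 mm above the desk), on the robot's side (its -x), hold the binders leaning 30 degrees from vertical towards its -x, their thickness in its x-z plane; the upper 90 mm of both binder faces is free
- stapler: grey and white desk stapler 140 x 36 x 51 mm, origin under its centre, loose, to be left alone
- pen_pot: dark steel pen pot, 80 mm across, 150 mm tall with its pens, origin under its centre, loose, to be left alone
- screwdriver: screwdriver with orange handle lying on the desk, along its x, loose, to be left alone

How it is judged:
On the way, in this order (a step that is already met when the one before it is completed fails the run):
1. the red binder stands upright on the tray floor between the grey binder and the stop, let go (x of red_binder in the frame of tray between -0.1 and 0.085 m and y of red_binder in the frame of tray between -0.03 and 0.03 m and z of red_binder in the frame of tray below 0.012 m and angle between red_binder's own z axis and vertical below 0.2 rad and angle between the x axis of red_binder and the x axis of tray, either way round below 0.25 rad and contact force between red_binder and the fingers below 0.2 N), for 0.2 s.
2. the blue binder stands upright on the tray floor too, between the red binder and the stop, let go (x of blue_binder in the frame of tray between -0.07 and 0.1 m and y of blue_binder in the frame of tray between -0.03 and 0.03 m and z of blue_binder in the frame of tray below 0.012 m and angle between blue_binder's own z axis and vertical below 0.2 rad and angle between the x axis of blue_binder and the x axis of tray, either way round below 0.25 rad and contact force between blue_binder and the fingers below 0.2 N), for 0.2 s.
3. the closed row is pressed together by the stop with at least 5 N from binder to binder (value of joint stop above 0.155 m and contact force between blue_binder and red_binder above 5 N and contact force between red_binder and grey_binder above 5 N), for 0.1 s.
At the end, for the whole second after the job is handed in: From the end wall to the stop: grey, red, blue, all standing on the tray floor, upright and squared to the tray within 0.06 rad and within 30 mm of its middle line, at rest, with no more than 4 mm of slack in the whole row (stop at 0.156 m or more) (value of joint stop above 0.156 m and angle between each of red_binder, blue_binder, grey_binder's own z axis and vertical below 0.06 rad and angle between the x axis of each of red_binder, blue_binder, grey_binder and the x axis of tray, either way round below 0.06 rad and x of grey_binder in the frame of tray below -0.113 m and x of red_binder in the frame of tray between -0.097 and -0.083 m and x of blue_binder in the frame of tray between -0.067 and -0.053 m and y of red_binder in the frame of tray between -0.03 and 0.03 m and y of blue_binder in the frame of tray between -0.03 and 0.03 m and y of grey_binder in the frame of tray between -0.03 and 0.03 m and z of each of red_binder, blue_binder, grey_binder in the frame of tray below 0.01 m and linear speed of each of red_binder, blue_binder, grey_binder below 0.02 m/s); the robot touches nothing.
It fails at once if the red or blue binder is dropped onto the tray or flung about on it (faster than 0.3 m/s within 8 mm of the tray floor) ((z of red_binder in the frame of tray below 0.014 m and x of red_binder in the frame of tray between -0.15 and 0.15 m and y of red_binder in the frame of tray between -0.08 and 0.08 m and linear speed of red_binder above 0.3 m/s) or (z of blue_binder in the frame of tray below 0.014 m and x of blue_binder in the frame of tray between -0.15 and 0.15 m and y of blue_binder in the frame of tray between -0.08 and 0.08 m and linear speed of blue_binder above 0.3 m/s)).
It fails at once if the row is squeezed with more than 40 N (contact force between blue_binder and red_binder above 40 N or contact force between red_binder and grey_binder above 40 N).
It fails at once if the stapler, pen pot or screwdriver is moved more than 20 mm (distance of any of stapler, pen_pot, screwdriver from where it was at the start of the episode above 0.02 m).
It also fails if it takes over 72 s, if anything falls off the work surface, if the arm or the gripper's body presses on something with over 40 N, if the wrist force passes 120 N, or if a joint passes its speed limit or range.

ROBOT

A 6-joint arm with a two-finger parallel gripper is mounted at the origin on the work surface. World frame = base frame: x ahead of the robot, y to its left, z up, the work surface at z = 0. Lengths are in m, angles in rad, forces in N, time in s.
With the tool pointing down it reaches from about 0.35 to 0.775 m from the base axis. Payload 7.3 kg.
Tool frame: the origin (TCP) lies at the very end of the fingers, on their centre line; the grasp point (between the pads) lies 19 mm behind it; z points along the fingers, x is the direction in which the jaws open and shut, and the axes are right-handed (so a half turn about z gives the same grasp; the last joint's range is limited). The gripper opens to 92 mm and grips with 3 to 60 N. Pads are 19 mm wide; open, the fingers measure 130 mm over their backs; the gripper's body (75 mm by 190 mm) begins 47 mm behind the grasp point.
Start: joints at [0.992, 0.342, 1.524, -0, 1.275, -0.146], TCP at [0.22, 0.477, 0.227] pointing down, gripper open.
Joint ranges: [-2.53, 2.53], [-0.77, 2.02], [0.04, 2.7], [-1, 4.14], [0.28, 2.66], [-3.11, 3.11]. Speed limits (rad/s): [2.57, 2.57, 3.14, 3.14, 3.14, 3.14].

INTERFACE

Orientations are given as [roll, pitch, yaw] about the fixed x, y, z axes, in that order (R = Rz(yaw) Ry(pitch) Rx(roll)).
In Python, from cell import robot, read_camera, nets gives the robot as it stands. The module is installed in compiled form; this text tells all that it offers.
- The arm moves only by the tool carry_out, never from a script. Its arguments are lists of equal length, an entry for each row: "translation": the shift along the tool's x, y, z in m, a list of three; "turn": the turn, a rotation vector about the tool's x, y, z in rad, a list of three; "gripper": the gripper's target within -1 to 1 (shut at 1, half-way at 0, fully open at -1). A call has 1 to 10 rows; each row shifts and turns the commanded pose from where the row before left it, along the tool's axes as they then stand; what a row does not reach is not made up. A row lasts 1/10 s, in which the tool goes at most 50 mm and 8.59 degrees, less where a joint would pass 70% of its speed; a pose out of reach is approached as far as the arm can. A call with a gripper value outside its range is refused whole. The fingers move at their own pace and stop on an object; "squeeze" is the grip in N (left out, the last holds). Time passes only in rows, so rows that do not move let the fingers close. It gives the time, the measured TCP pose, the force and the opening at its end, in the units of the state.
- robot.observe(): the state, without advancing time (a new reading comes with each control period).
- read_camera(name): name is "scene" or "top"; returns a dict with "img" (400x640x3 uint8, red, green, blue), "fx", "fy", "cx", "cy" (pixels), "world_from_camera" (4x4, takes a point from camera to world coordinates). Camera axes: x right, y down, z forward; pixel columns grow to the right and rows downward; lengths in m; the calibration is good to about 2 mm. A picture is of the moment at which its call begins. There is no depth.
- robot.hand_in(): hands the job in, once; it reports no verdict.
Trained networks look in a picture, given as the dict that the camera call returned (one of the last four; its "shot" number tells which), for a name from the list of things; names that differ only in an ending like _2 or _b are one class to them, and where a whole thing is asked for, a point or a joint stands for the part that bears it (a point fixed in the world has none). Each returns a list of dicts, best first, with "score" (0 to 1); they miss things now and then, are a little off and sometimes report something else, mostly with a low value. They report only what shows in the picture. A call takes as long as a camera call.
- nets.regions_of(picture, name): "region" (400x640 bool, what is visible of it) and "pixel" ([column, row] in pixels, amid what is visible of it).
- nets.tip_of(picture, name): "pixel" ([column, row] in pixels: a listed point, or the origin of a listed thing).
The state is a dict: "time": time; "qpos": joint angles; "qvel": joint speeds; "joint_efforts": joint torques, N m; "tool_pos": TCP position; "tool_rot": TCP orientation; "contact_force": force on the tool from outside, world axes, zero at the start; "torque": the same for the moment, N m; "opening": finger opening in m.
Only numpy, scipy, OpenCV 4.12 (cv2) and the standard library are available. Lean on these libraries where they do the work, as an engineer would, in place of code of your own. Each camera call takes 0.05 s, during which the arm holds its last target. There are 200 camera calls.

## Working session

There is one attempt and no reset: what is moved stays moved. The work goes in short steps, Python scripts to look and compute and a tool call to move; the robot and the scene stay as the last step left them, time stands still between calls to the robot, and variables do not carry over. Pictures are saved under pics/ and viewed, about 8 in all and at most 12, crops included, and the job is handed in when it is done.

Besides the shell and the picture viewer there is one more tool, called after ">>>" in YAML: its name, and indented under it one key for each argument. carry_out: Moves the arm, as the interface text tells. Its arguments: {"type":"object","properties":{"translation":{"type":"array","items":{"type":"array","items":{"type":"number"}}},"turn":{"type":"array","items":{"type":"array","items":{"type":"number"}}},"gripper":{"type":"array","items":{"type":"number"}},"squeeze":{"type":"number"}},"required":["translation","turn","gripper"]}

```bash
mkdir -p pics; cat > h.py <<'E'
import numpy as np, cv2
from scipy.spatial.transform import Rotation as R
from cell import robot, read_camera, nets
def save(p,n): cv2.imwrite('pics/'+n,p['img'][:,:,::-1])
def ray(p,px):
    T=np.array(p['world_from_camera']); d=T[:3,:3]@np.array([(px[0]-p['cx'])/p['fx'],(px[1]-p['cy'])/p['fy'],1]); return T[:3,3],d
def atz(p,px,z):
    o,d=ray(p,px); return o+d*(z-o[2])/d[2]
def proj(p,X):
    T=np.array(p['world_from_camera']); c=(np.atleast_2d(X)-T[:3,3])@T[:3,:3]; return np.c_[c[:,0]/c[:,2]*p['fx']+p['cx'],c[:,1]/c[:,2]*p['fy']+p['cy']]
def tri(p,a,q,b):
    o1,d1=ray(p,a);o2,d2=ray(q,b); A=np.c_[d1,-d2]; s=np.linalg.lstsq(A,o2-o1,rcond=None)[0]
    u,v=o1+d1*s[0],o2+d2*s[1]; return (u+v)/2,np.linalg.norm(u-v)
E
cat > a.py <<'E'
from h import *
np.set_printoptions(precision=4,suppress=True)
t=read_camera('top'); s=read_camera('scene'); save(t,'t0.png'); save(s,'s0.png')
for p in (t,s): print(np.array(p['world_from_camera']),p['fx'],p['cx'],p['cy'])
for n in ['red_binder','blue_binder','grey_binder','tray','stop_face','wall_face','rest','stapler','pen_pot','screwdriver']:
    a=nets.tip_of(t,n); b=nets.tip_of(s,n)
    print(n,[(np.round(x['pixel'],1),round(x['score'],2)) for x in a[:2]],[(np.round(x['pixel'],1),round(x['score'],2)) for x in b[:2]], tri(t,a[0]['pixel'],s,b[0]['pixel']) if a and b else '')
o=robot.observe(); print(o['tool_pos'],o['tool_rot'],o['opening'],o['contact_force'])
E
python3 a.py
```

```text
[[-0.0026 -0.9882  0.1529  0.3952]
 [-1.      0.0034  0.0052 -0.0017]
 [-0.0057 -0.1529 -0.9882  0.8566]
 [ 0.      0.      0.      1.    ]] 362.5700449550185 316.89239975971446 203.42298193999395
[[-0.4362  0.554  -0.7091  1.4055]
 [ 0.8997  0.2542 -0.3548  0.4254]
 [-0.0163 -0.7928 -0.6093  0.8325]
 [ 0.      0.      0.      1.    ]] 505.79560789471196 318.99764195434346 197.9662327477432
red_binder [(array([220.1, 171.1]), 0.93)] [(array([402.3, 261.2]), 0.92)] (array([0.601 , 0.2286, 0.0292]), np.float64(0.0018443075689491006))
blue_binder [(array([164. , 176.9]), 0.74), (array([221.8, 170.2]), 0.65)] [(array([463.2, 272.5]), 0.67)] (array([0.5857, 0.3585, 0.0353]), np.float64(0.0011889616634429719))
grey_binder [(array([443.2, 183.7]), 0.92)] [(array([212.5, 197.3]), 0.87)] (array([ 0.5736, -0.3007,  0.0184]), np.float64(0.01201507197059275))
tray [(array([407.3, 187.7]), 0.97), (array([162.7, 178.5]), 0.24)] [(array([252.4, 212. ]), 0.64)] (array([ 0.5614, -0.2052, -0.0027]), np.float64(0.020940675813668888))
stop_face [(array([362.2, 187.9]), 0.79), (array([431.8, 291.4]), 0.2
[... 207 characters left out ...]
.71), (array([403.3, 261. ]), 0.18)] (array([ 0.5767, -0.2482,  0.0732]), np.float64(0.1210645489924994))
rest [(array([197.9, 180.3]), 0.6), (array([255.7, 126.5]), 0.16)] [(array([428.4, 274.6]), 0.61)] (array([ 0.5862,  0.2888, -0.0008]), np.float64(0.004198575346545543))
stapler [(array([353.2, 110.5]), 0.89)] [(array([244.4, 274.7]), 0.85)] (array([ 0.7623, -0.0888, -0.0014]), np.float64(0.0013359053712154872))
pen_pot [(array([254.4, 126.4]), 0.7)] [(array([353.2, 298.9]), 0.78)] (array([ 0.7222,  0.1592, -0.0044]), np.float64(0.00291107960430062))
screwdriver [(array([430. , 292.3]), 0.89)] [] 
[0.2202 0.4766 0.2268] [ 3.1416 -0.0001  1.138 ] 0.09190315091094803 [0.915  0.0897 0.3402]
```

View pics/t0.png

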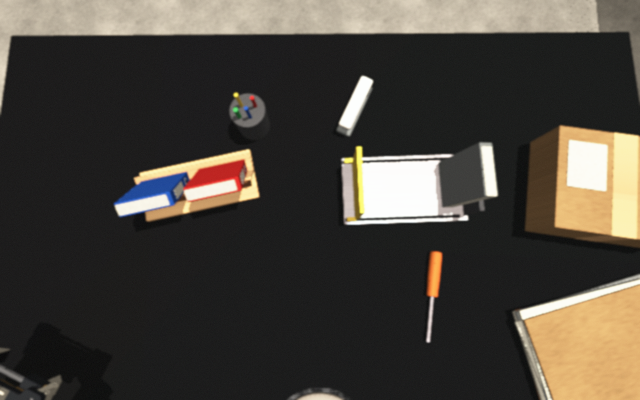

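View pics/s0.png

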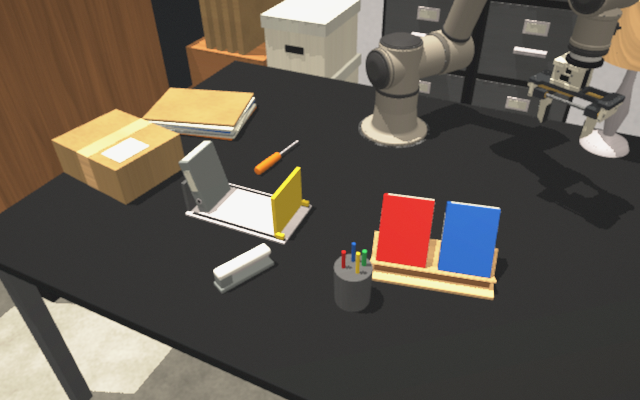

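```bash
cat > f.py <<'E'
from h import *
from scipy.optimize import minimize
np.set_printoptions(precision=4,suppress=True)
def box(x0,x1,y0,y1,z0,z1): return np.array([[x,y,z] for x in(x0,x1) for y in(y0,y1) for z in(z0,z1)])
BB=box(-.015,.015,-.055,.055,0,.15)
def render(p,hulls,S=4):
    im=np.zeros((400*S,640*S),np.uint8)
    for H in hulls:
        h=cv2.convexHull(np.round((proj(p,H)+.5)*S).astype(np.int32)); cv2.fillConvexPoly(im,h,255)
    return cv2.resize(im,(640,400),interpolation=cv2.INTER_AREA)/255.
def fit(ps,ms,model,x0,step,only=None):
    def c(x): return sum(np.abs(render(p,model(x))-m).sum()/m.sum() for p,m in zip(ps,ms))
    x=np.array(x0,float)
    for k in range(2):
        sim=np.vstack([x]+[x+np.eye(len(x))[i]*step[i]/(k+1) for i in range(len(x))])
        r=minimize(c,x,method='Nelder-Mead',options=dict(initial_simplex=sim,maxiter=220,xatol=1e-4,fatol=1e-4)); x=r.x
    return x,r.fun
def mask(p,n): 
    r=nets.regions_of(p,n); return r[0]['region'].astype(float) if r else np.zeros((400,640))
def leaning(x,th=-np.pi/6): return [BB@R.from_euler('ZY',[x[3],th]).as_matrix().T+x[:3]]
def place(H,x): 
    return H@R.from_euler('Z',x[2]).as_matrix().T+[x[0],x[1],0]
def traym(x):
    f=x[3]; Rg=R.from_euler('Y',-np.radians(14)).as_matrix()
    g=(BB-[-.015,0,0])@Rg.T+[-.135+f,0,.006]
    return [place(h,x) for h in (box(-.145,.145,-.08,.08,0,.006),box(-.145,-.135,-.07,.07,0,.096),box(.115,.125,-.07,.07,.008,.126),g)]
E
cat > b.py <<'E'
from f import *
t=read_camera('top'); s=read_camera('scene')
vis={}
for p,nm in((t,'t'),(s,'s')): vis[nm]=p['img'][:,:,::-1].copy()
def draw(hs,col):
    for p,nm in((t,'t'),(s,'s')):
        for H in hs: cv2.polylines(vis[nm],[cv2.convexHull(np.round(proj(p,H)*16).astype(np.int32))],True,col,1,cv2.LINE_AA,4)
for n,x0 in(('red_binder',[.598,.2286,.022,.1]),('blue_binder',[.583,.3585,.022,.1])):
    ms=[mask(t,n),mask(s,n)]
    x,f=fit([t,s],ms,leaning,x0,[.01,.01,.006,.08]); print(n,[m.sum() for m in ms],x,f); draw(leaning(x),(0,255,0))
ms=[np.maximum.reduce([mask(p,n) for n in('tray','stop','grey_binder')]) for p in(t,s)]
x,f=fit([t,s],ms,traym,[.56,-.21,np.pi/2+.05,.035],[.01,.01,.08,.01]); print('tray',[m.sum() for m in ms],x,f); draw(traym(x),(0,255,0))
c=np.hstack([cv2.resize(vis['t'][130:240,100:510],(800,215))]); d=cv2.resize(vis['s'][130:310,170:510],(680,360))
o=np.zeros((575,800,3),np.uint8); o[:215]=c; o[215:,:680]=d; cv2.imwrite('pics/fit.png',o)
E
python3 b.py
```

```text
red_binder [np.float64(1707.0), np.float64(3482.0)] [0.6048 0.2238 0.0281 0.2334] 0.1111238421786509
blue_binder [np.float64(1909.0), np.float64(3905.0)] [0.5773 0.3565 0.0291 0.2325] 0.09435742228831955
tray [np.float64(10042.0), np.float64(6764.0)] [ 0.5627 -0.2071  1.6193  0.0255] 0.10677758959615126
```

View pics/fit.png

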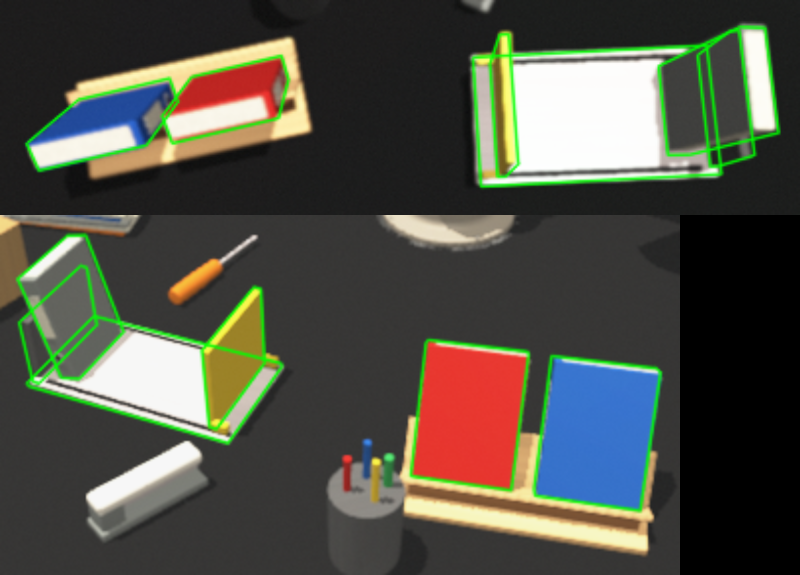

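```bash
cat > g.py <<'E'
from h import *
np.set_printoptions(precision=4,suppress=True)
YAW=.225; F=np.diag([1,-1,-1])
RED=np.array([.6048,.2238,.0281]); BLUE=np.array([.5773,.3565,.0291]); TR=np.array([.5627,-.2071,0]); TY=1.6193
RB=R.from_euler('ZY',[YAW,-np.pi/6]).as_matrix()
def lean(o,h): return o+RB@[0,0,h], RB@F
def tray(x,y,h,yaw=TY-np.pi): return TR+R.from_euler('Z',TY).apply([x,y,h]), R.from_euler('Z',yaw).as_matrix()@F
def cur():
    o=robot.observe(); return o,np.array(o['tool_pos']),R.from_euler('xyz',o['tool_rot']).as_matrix()
def plan(P,G):
    o,p,Rt=cur(); w=R.from_matrix(Rt.T@G).as_rotvec()
    print('t',round(o['time'],2),'pos',p,'q',np.array(o['qpos']),'F',np.array(o['contact_force']),'op',round(o['opening'],4)); print('goal',P,'turn',w,'|',np.linalg.norm(w),'shift now',Rt.T@(P-p),'shift after turn',G.T@(P-p))
E
python3 -c "
from g import *
plan(*lean(RED,.25))"
```

```text
t 1.7 pos [0.2202 0.4766 0.2267] q [ 0.992   0.342   1.5241  0.      1.2754 -0.146 ] F [0.157  0.5721 0.3233] op 0.0918
goal [0.483  0.1959 0.2446] turn [-0.2389  0.4864  0.8914] | 1.043172583736462 shift now [-0.1446  0.3563 -0.0179] shift after turn [0.1765 0.3322 0.0813]
```

>>> carry_out:
  translation:
    - [-0.014,0.035,-0.004]
    - [-0.014,0.035,-0.004]
    - [-0.014,0.035,-0.004]
    - [-0.014,0.035,-0.004]
    - [-0.014,0.035,-0.004]
    - [-0.014,0.035,-0.004]
    - [-0.014,0.035,-0.004]
    - [-0.014,0.035,-0.004]
    - [-0.014,0.035,-0.004]
    - [-0.014,0.035,-0.004]
  turn:
    - [0,0,0]
    - [0,0,0]
    - [0,0,0]
    - [0,0,0]
    - [0,0,0]
    - [0,0,0]
    - [0,0,0]
    - [0,0,0]
    - [0,0,0]
    - [0,0,0]
  gripper: [-1,-1,-1,-1,-1,-1,-1,-1,-1,-1]
  squeeze: 30

```text
time: 2.7
tool_pos: [0.4801, 0.2015, 0.267]
tool_rot: [3.141, -0.0, 1.138]
contact_force: [0.9, -0.8, 1.0]
opening: 0.0921
```

>>> carry_out:
  translation:
    - [0,0,0]
    - [0,0,0]
    - [0,0,0]
    - [0,0,0]
    - [0,0,0]
    - [0,0,0]
    - [0,0,0]
    - [0,0,0]
    - [0,0,0]
    - [0,0,0]
  turn:
    - [-0.03,0.061,0.111]
    - [-0.03,0.061,0.111]
    - [-0.03,0.061,0.111]
    - [-0.03,0.061,0.111]
    - [-0.03,0.061,0.111]
    - [-0.03,0.061,0.111]
    - [-0.03,0.061,0.111]
    - [-0.03,0.061,0.111]
    - [0,0,0]
    - [0,0,0]
  gripper: [-0.3,-0.3,-0.3,-0.3,-0.3,-0.3,-0.3,-0.3,-0.3,-0.3]

```text
time: 3.7
tool_pos: [0.4791, 0.203, 0.267]
tool_rot: [3.139, -0.525, 0.233]
contact_force: [-0.1, 0.1, -0.4]
opening: 0.0601
```

```bash
python3 -c "
from g import *
plan(*lean(RED,.25));plan(*lean(RED,.1))"
```

```text
t 3.7 pos [0.4791 0.203  0.267 ] q [ 0.2648  0.044   1.9137 -0.0303  0.6596  0.0513] F [-0.1141  0.0836 -0.4458] op 0.0601
goal [0.483  0.1959 0.2446] turn [-0.0014 -0.0012  0.0071] | 0.007311530589546488 shift now [-0.0094  0.0077  0.0205] shift after turn [-0.0093  0.0077  0.0205]
t 3.7 pos [0.4791 0.203  0.267 ] q [ 0.2648  0.044   1.9137 -0.0303  0.6596  0.0513] F [-0.1141  0.0836 -0.4458] op 0.0601
goal [0.5561 0.2126 0.1147] turn [-0.0014 -0.0012  0.0071] | 0.007311530589546488 shift now [-0.0096  0.0079  0.1705] shift after turn [-0.0093  0.0077  0.1705]
```

>>> carry_out:
  translation:
    - [-0.005,0.004,0.0]
    - [-0.004,0.004,0.01]
    - [0,0,0.025]
    - [0,0,0.025]
    - [0,0,0.025]
    - [0,0,0.025]
    - [0,0,0.025]
    - [0,0,0.02]
    - [0,0,0.015]
    - [0,0,0]
  turn:
    - [0,0,0.007]
    - [0,0,0]
    - [0,0,0]
    - [0,0,0]
    - [0,0,0]
    - [0,0,0]
    - [0,0,0]
    - [0,0,0]
    - [0,0,0]
    - [0,0,0]
  gripper: [-0.3,-0.3,-0.3,-0.3,-0.3,-0.3,-0.3,-0.3,-0.3,-0.3]

```text
time: 4.7
tool_pos: [0.5581, 0.2121, 0.1162]
tool_rot: [-3.14, -0.518, 0.221]
contact_force: [0.9, -0.4, -0.4]
opening: 0.0596
```

```bash
python3 -c "
from g import *
plan(*lean(RED,.1))
s=read_camera('scene'); t=read_camera('top')
o=np.vstack([cv2.resize(s['img'][150:310,330:530],(625,500))]);cv2.imwrite('pics/g1.png',o[:,:,::-1])"
```

```text
t 4.7 pos [0.5581 0.2121 0.1162] q [ 0.2387  0.395   1.9453 -0.0252  0.2837  0.0395] F [ 0.9241 -0.4143 -0.414 ] op 0.0596
goal [0.5561 0.2126 0.1147] turn [ 0.0003  0.006  -0.0034] | 0.0068547793317857405 shift now [-0.0024 -0.0009  0.0003] shift after turn [-0.0024 -0.001   0.0003]
```

View pics/g1.png

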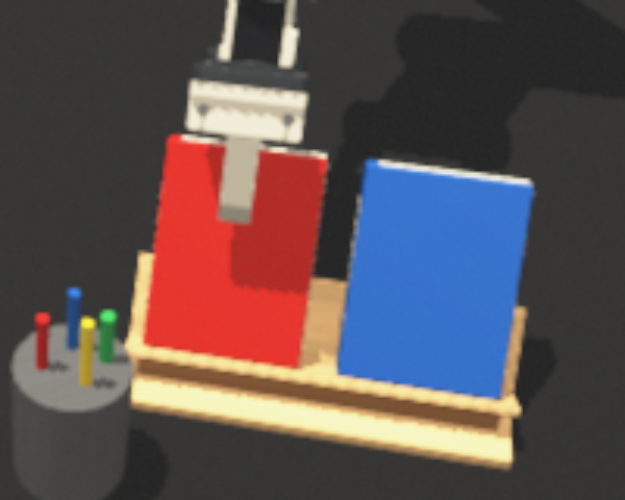

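>>> carry_out:
  translation:
    - [-0.001,0,0]
    - [-0.001,0,0]
    - [0,0,0]
    - [0,0,0]
    - [0,0,0]
    - [0,0,0]
    - [0,0,0]
    - [0,0,0]
  turn:
    - [0,0,0]
    - [0,0,0]
    - [0,0,0]
    - [0,0,0]
    - [0,0,0]
    - [0,0,0]
    - [0,0,0]
    - [0,0,0]
  gripper: [0,0.2,0.4,0.6,1,1,1,1]
  squeeze: 35

```text
time: 5.6
tool_pos: [0.5561, 0.2126, 0.1182]
tool_rot: [-3.139, -0.52, 0.221]
contact_force: [-3.7, -1.8, 5.1]
opening: 0.0299
```

```bash
python3 -c "
from g import *
plan(*lean(RED,.25))"
```

```text
t 5.6 pos [0.5561 0.2126 0.1182] q [ 0.2406  0.3888  1.9497 -0.0269  0.2833  0.043 ] F [-3.6688 -1.8348  5.0635] op 0.0299
goal [0.483  0.1959 0.2446] turn [-0.0002  0.0037 -0.0037] | 0.005186989726112173 shift now [-0.0023 -0.     -0.147 ] shift after turn [-0.0017 -0.     -0.147 ]
```

>>> carry_out:
  translation:
    - [0,0,-0.008]
    - [0,0,-0.015]
    - [0,0,-0.02]
    - [0,0,-0.02]
    - [0,0,-0.02]
    - [0,0,-0.02]
    - [0,0,-0.02]
    - [0,0,-0.02]
    - [0,0,-0.01]
    - [0,0,0]
  turn:
    - [0,0,0]
    - [0,0,0]
    - [0,0,0]
    - [0,0,0]
    - [0,0,0]
    - [0,0,0]
    - [0,0,0]
    - [0,0,0]
    - [0,0,0]
    - [0,0,0]
  gripper: [1,1,1,1,1,1,1,1,1,1]

```text
time: 6.6
tool_pos: [0.4819, 0.1956, 0.2516]
tool_rot: [-3.139, -0.521, 0.221]
contact_force: [1.3, -0.6, -2.8]
opening: 0.0296
```

```bash
python3 -c "
from g import *
plan(*lean(RED,.25))
_,p,Rt=cur()
plan(p+[0,0,.04],R.from_euler('Z',YAW).as_matrix()@F)
plan(*tray(-.03,0,.26))"
```

```text
t 6.6 pos [0.4819 0.1956 0.2516] q [ 0.2439  0.0612  1.9401 -0.0156  0.6194  0.0328] F [ 1.2691 -0.5742 -2.7953] op 0.0296
goal [0.483  0.1959 0.2446] turn [-0.0003  0.0025 -0.0037] | 0.00449816388178346 shift now [-0.0025 -0.      0.0066] shift after turn [-0.0025 -0.      0.0066]
t 6.6 pos [0.4819 0.1956 0.2516] q [ 0.2439  0.0612  1.9401 -0.0156  0.6194  0.0328] F [ 1.2691 -0.5742 -2.7953] op 0.0296
goal [0.4819 0.1956 0.2916] turn [-0.0013 -0.5211 -0.0035] | 0.5210907654538004 shift now [ 0.0199 -0.0001 -0.0347] shift after turn [ 0.    0.   -0.04]
t 6.6 pos [0.4819 0.1956 0.2516] q [ 0.2439  0.0612  1.9401 -0.0156  0.6194  0.0328] F [ 1.2691 -0.5742 -2.7953] op 0.0296
goal [ 0.5642 -0.2371  0.26  ] turn [-0.4547 -0.3789  1.6996] | 1.7997411214501622 shift now [-0.0083  0.4402 -0.0155] shift after turn [ 0.4362 -0.0612 -0.0084]
```

>>> carry_out:
  translation:
    - [0.006,0,-0.01]
    - [0.004,0,-0.01]
    - [0.002,0,-0.01]
    - [0,0,-0.01]
    - [0,0,-0.005]
    - [0,0,0]
    - [0,0,0]
    - [0,0,0]
    - [0,0,0]
    - [0,0,0]
  turn:
    - [0,-0.104,0]
    - [0,-0.104,0]
    - [0,-0.104,0]
    - [0,-0.104,0]
    - [0,-0.105,0]
    - [0,0,0.1]
    - [0,0,0.145]
    - [0,0,0.145]
    - [0,0,0.145]
    - [0,0,0.145]
  gripper: [1,1,1,1,1,1,1,1,1,1]

```text
time: 7.6
tool_pos: [0.4786, 0.1947, 0.2963]
tool_rot: [3.141, 0.004, -0.464]
contact_force: [-0.5, 0.1, -1.7]
opening: 0.03
```

>>> carry_out:
  translation:
    - [0,0,0]
    - [0,0,0]
    - [0,0,0]
    - [0,0,0]
    - [0,0,0]
    - [0,0,0]
    - [0,0,0]
    - [0,0,0]
    - [0,0,0]
  turn:
    - [0,0,0.145]
    - [0,0,0.145]
    - [0,0,0.145]
    - [0,0,0.145]
    - [0,0,0.145]
    - [0,0,0.145]
    - [0,0,0.145]
    - [0,0,0.048]
    - [0,0,0]
  gripper: [1,1,1,1,1,1,1,1,1]

```text
time: 8.5
tool_pos: [0.4785, 0.1946, 0.2965]
tool_rot: [3.138, 0.001, -1.522]
contact_force: [1.0, 0.7, -2.7]
opening: 0.0302
```

```bash
python3 -c "
from g import *
plan(*tray(-.03,0,.26))"
```

```text
t 8.5 pos [0.4785 0.1946 0.2965] q [0.2366 0.2829 1.4155 0.0021 1.4466 1.758 ] F [ 1.0216  0.691  -2.6596] op 0.0302
goal [ 0.5642 -0.2371  0.26  ] turn [0.0037 0.0014 0.0007] | 0.004003220743818189 shift now [ 0.4354 -0.0644  0.0357] shift after turn [ 0.4353 -0.0646  0.0365]
```

>>> carry_out:
  translation:
    - [0.015,-0.002,0]
    - [0.03,-0.004,0]
    - [0.04,-0.006,0]
    - [0.045,-0.007,0]
    - [0.045,-0.007,0]
    - [0.045,-0.007,0]
    - [0.045,-0.007,0]
    - [0.045,-0.007,0]
    - [0.045,-0.007,0.005]
    - [0.04,-0.005,0.008]
  turn:
    - [0.0,0,0]
    - [0,0,0]
    - [0,0,0]
    - [0,0,0]
    - [0,0,0]
    - [0,0,0]
    - [0,0,0]
    - [0,0,0]
    - [0,0,0]
    - [0,0,0]
  gripper: [1,1,1,1,1,1,1,1,1,1]

```text
time: 9.5
tool_pos: [0.5568, -0.2003, 0.2837]
tool_rot: [3.14, 0.001, -1.521]
contact_force: [-0.2, 1.2, -2.0]
opening: 0.03
```

>>> carry_out:
  translation:
    - [0.025,-0.004,0.01]
    - [0.01,-0.001,0.01]
    - [0,0,0]
    - [0,0,0]
  turn:
    - [0.0,0,0]
    - [0,0,0]
    - [0,0,0]
    - [0,0,0]
  gripper: [1,1,1,1]

```text
time: 9.9
tool_pos: [0.5632, -0.2309, 0.2638]
tool_rot: [3.139, 0.003, -1.52]
contact_force: [-0.7, 0.1, -0.9]
opening: 0.0299
```

```bash
cat > c.py <<'E'
import sys
from f import *
from g import *
def up(x): return [BB@R.from_rotvec([x[4],x[5],0]).as_matrix().T@R.from_euler('Z',x[3]).as_matrix().T+x[:3]]
def look(n,x0,name=None,up=up):
    t=read_camera('top'); s=read_camera('scene'); ms=[mask(t,n),mask(s,n)]
    x,f=fit([t,s],ms,up,x0,[.008,.008,.006,.06,.04,.04]); q=R.from_euler('Z',-TY).apply(x[:3]-TR)
    print(n,[m.sum() for m in ms],'world',x,'tray',q,'yaw-TY',x[3]-TY,'cost',f)
    if name:
        vis=[p['img'][:,:,::-1].copy() for p in(t,s)]
        for p,v in zip((t,s),vis):
            for H in up(x): cv2.polylines(v,[cv2.convexHull(np.round(proj(p,H)*16).astype(np.int32))],True,(0,255,0),1,cv2.LINE_AA,4)
        cv2.imwrite('pics/'+name,np.hstack([cv2.resize(vis[0][110:250,310:510],(400,280)),cv2.resize(vis[1][100:240,150:350],(400,280))]))
    return x
E
python3 -c "
from c import *
plan(*tray(-.03,0,.13))
P=cur()[1]
look('red_binder',[P[0],P[1],P[2]-.1,TY,0,0],'r1.png')"
```

```text
t 9.9 pos [ 0.5632 -0.2309  0.2638] q [-0.5154  0.4792  1.2079  0.0009  1.4582  1.005 ] F [-0.6572  0.1444 -0.9199] op 0.0299
goal [ 0.5642 -0.2371  0.13  ] turn [0.0027 0.0028 0.0018] | 0.004274661057670886 shift now [ 0.0066 -0.001   0.1337] shift after turn [ 0.0062 -0.0006  0.1338]
red_binder [np.float64(427.0), np.float64(1970.0)] world [ 0.5689 -0.246   0.1346  1.5609 -0.1592  0.3342] tray [-0.0391 -0.0043  0.1346] yaw-TY -0.05841152649003778 cost 2.7744773382432775
```

View pics/r1.png

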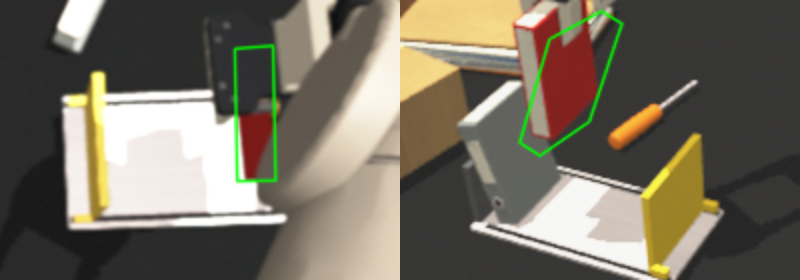

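```bash
cat >> c.py <<'E'
def held(n):
    """binder in the jaws: slide along the pads (tool y), depth below TCP, pivot about the jaw axis; scene camera only"""
    s=read_camera('scene'); m=mask(s,n); o,p,Rt=cur(); G=p+Rt@[0,0,-.019]
    def mod(x):
        Q=Rt@R.from_rotvec([x[2],0,0]).as_matrix()@F
        return [(BB-[0,0,.119])@Q.T+G+Rt@[0,x[0],x[1]]]
    x,f=fit([s],[m],mod,[0,0,0],[.01,.01,.08]); print(n,m.sum(),'slide y',x[0],'depth',x[1],'pivot',x[2],'cost',f)
    Q=Rt@R.from_rotvec([x[2],0,0]).as_matrix()@F; c=mod(x)[0]; b=c[[0,2,4,6]]
    print('underside centre world',b.mean(0),'tray',R.from_euler('Z',-TY).apply(b.mean(0)-TR),'corner z',b[:,2],'bz',Q[:,2])
E
python3 -c "
from c import *
held('red_binder')"
```

```text
red_binder 2037.0 slide y -0.0017148538943020436 depth 0.0010366348683530022 pivot 0.012218780198012428 cost 0.21610788645355047
underside centre world [ 0.5668 -0.2304  0.1638] tray [-0.0235 -0.003   0.1638] corner z [0.1632 0.1644 0.1631 0.1644] bz [-0.0112 -0.0018  0.9999]
```

>>> carry_out:
  translation:
    - [0.003,0.002,0.01]
    - [0.003,0.001,0.02]
    - [0,0,0.025]
    - [0,0,0.025]
    - [0,0,0.025]
    - [0,0,0.02]
    - [0,0,0.015]
    - [0,0,0.005]
    - [0,0,0.0]
    - [0,0,0]
  turn:
    - [-0.005,0.003,0.002]
    - [-0.005,0,0]
    - [0,0,0]
    - [0,0,0]
    - [0,0,0]
    - [0,0,0]
    - [0,0,0]
    - [0,0,0]
    - [0,0,0]
    - [0,0,0]
  gripper: [1,1,1,1,1,1,1,1,1,1]

```text
time: 11.2
tool_pos: [0.5597, -0.2382, 0.1197]
tool_rot: [3.131, -0.002, -1.523]
contact_force: [0.3, -0.2, -1.8]
opening: 0.0298
```

```bash
python3 -c "
from c import *
plan(*tray(-.03,0,.106));held('red_binder')"
```

```text
t 11.2 pos [ 0.5597 -0.2382  0.1197] q [-0.5243  0.5938  1.4198 -0.0084  1.1361  1.0024] F [ 0.2796 -0.1872 -1.8373] op 0.0298
goal [ 0.5642 -0.2371  0.106 ] turn [ 0.0109 -0.002  -0.0009] | 0.011092604665134748 shift now [-0.0009 -0.0047  0.0137] shift after turn [-0.0009 -0.0045  0.0137]
red_binder 1532.0 slide y -0.0024436368496882177 depth 0.0029512325618210084 pivot -0.032704856237863185 cost 0.3199559719449137
underside centre world [ 0.5573 -0.2386  0.0172] tray [-0.0312  0.0069  0.0172] corner z [0.0195 0.0148 0.0196 0.0149] bz [0.0428 0.0044 0.9991]
```

>>> carry_out:
  translation:
    - [0,-0.003,0.003]
    - [0,0,0.003]
    - [0,0,0.002]
    - [0,0,0.001]
    - [0,0,0.001]
    - [0,0,0.001]
  turn:
    - [0.01,-0.002,0]
    - [0,0,0]
    - [0,0,0]
    - [0,0,0]
    - [0,0,0]
    - [0,0,0]
  gripper: [1,1,1,1,1,1]

```text
time: 11.9
tool_pos: [0.5621, -0.2379, 0.1106]
tool_rot: [3.14, 0.0, -1.523]
contact_force: [-9.0, 3.9, 21.7]
opening: 0.03
```

>>> carry_out:
  translation:
    - [0,0,0.001]
    - [0,0,0.001]
  turn:
    - [0,0,0]
    - [0,0,0]
  gripper: [1,1]

```text
time: 12.1
tool_pos: [0.562, -0.2379, 0.1105]
tool_rot: [3.141, -0.001, -1.523]
contact_force: [-14.5, 5.3, 32.9]
opening: 0.03
```

>>> carry_out:
  translation:
    - [0,0,-0.002]
    - [0,0,-0.002]
    - [0,0,0]
  turn:
    - [0,0,0]
    - [0,0,0]
    - [0,0,0]
  gripper: [1,1,1]
  squeeze: 15

```text
time: 12.4
tool_pos: [0.5624, -0.238, 0.1105]
tool_rot: [3.14, 0.0, -1.523]
contact_force: [-2.5, 1.3, 4.6]
opening: 0.0299
```

```bash
python3 -c "
from c import *
plan(*tray(-.03,0,.106));held('red_binder')
s=read_camera('scene');cv2.imwrite('pics/r2.png',cv2.resize(s['img'][80:250,140:360],(660,510))[:,:,::-1])"
```

```text
t 12.4 pos [ 0.5624 -0.238   0.1105] q [-0.5254  0.6036  1.4298 -0.0005  1.1093  0.998 ] F [-2.4639  1.306   4.5858] op 0.0299
goal [ 0.5642 -0.2371  0.106 ] turn [ 0.0012  0.0002 -0.0009] | 0.001560852664302071 shift now [-0.0008 -0.0018  0.0045] shift after turn [-0.0008 -0.0018  0.0045]
red_binder 1564.0 slide y -0.0015052990973717436 depth 0.002318070592285846 pivot 0.007503457445672084 cost 0.29347575347274457
underside centre world [ 0.5647 -0.2378  0.0082] tray [-0.0308 -0.0005  0.0082] corner z [0.0079 0.0086 0.0079 0.0086] bz [-0.0062 -0.0006  1.    ]
```

View pics/r2.png

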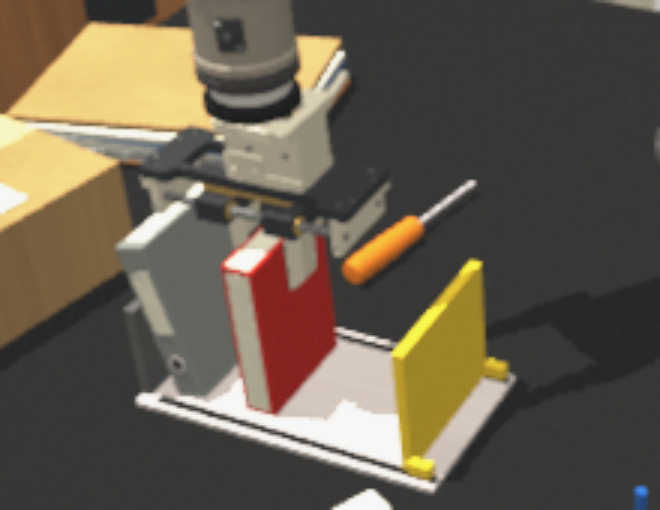

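>>> carry_out:
  translation:
    - [0,0,0]
    - [0,0,0]
    - [0,0,0]
    - [0,0,0]
    - [0,0,0]
    - [0,0,0]
  turn:
    - [0,0,0]
    - [0,0,0]
    - [0,0,0]
    - [0,0,0]
    - [0,0,0]
    - [0,0,0]
  gripper: [0.3,0.25,0.15,0.05,-0.05,-0.1]

```text
time: 13.15
tool_pos: [0.5622, -0.2378, 0.1099]
tool_rot: [3.14, 0.001, -1.523]
contact_force: [0.1, 0.4, -1.1]
opening: 0.0496
```

>>> carry_out:
  translation:
    - [0,0,-0.005]
    - [0,0,-0.01]
    - [0,0,-0.015]
    - [0,0,-0.02]
    - [0,0,-0.025]
    - [0,0,-0.03]
    - [0,0,-0.03]
    - [0,0,-0.03]
    - [0,0,-0.02]
    - [0,0,0]
  turn:
    - [0,0,0]
    - [0,0,0]
    - [0,0,0]
    - [0,0,0]
    - [0,0,0]
    - [0,0,0]
    - [0,0,0]
    - [0,0,0]
    - [0,0,0]
    - [0,0,0]
  gripper: [-0.1,-0.1,-0.1,-0.1,-0.1,-0.1,-0.1,-0.1,-0.1,-0.1]

```text
time: 14.15
tool_pos: [0.5636, -0.2385, 0.2995]
tool_rot: [-3.137, -0.003, -1.523]
contact_force: [-0.6, 0.1, 0.4]
opening: 0.0501
```

```bash
python3 -c "
from c import *
plan(*lean(BLUE,.27))"
```

```text
t 14.15 pos [ 0.5636 -0.2385  0.2995] q [-0.5252  0.4658  1.1345 -0.0004  1.5356  0.9979] F [-0.5839  0.1081  0.4441] op 0.0501
goal [0.4457 0.3264 0.2629] turn [ 0.4559  0.3754 -1.7031] | 1.8025862649576765 shift now [-0.5699  0.091   0.0342] shift after turn [-0.0087 -0.5769  0.0372]
```

>>> carry_out:
  translation:
    - [-0.03,0.005,0]
    - [-0.045,0.007,0]
    - [-0.045,0.007,0]
    - [-0.045,0.007,0]
    - [-0.045,0.007,0]
    - [-0.045,0.007,0]
    - [-0.045,0.007,0]
    - [-0.045,0.007,0]
    - [-0.045,0.007,0]
    - [-0.045,0.007,0]
  turn:
    - [0,0,0]
    - [0,0,0]
    - [0,0,0]
    - [0,0,0]
    - [0,0,0]
    - [0,0,0]
    - [0,0,0]
    - [0,0,0]
    - [0,0,0]
    - [0,0,0]
  gripper: [-0.3,-0.3,-0.3,-0.3,-0.3,-0.3,-0.3,-0.3,-0.3,-0.3]

```text
time: 15.15
tool_pos: [0.4728, 0.195, 0.2948]
tool_rot: [3.139, 0.001, -1.523]
contact_force: [0.3, 0.6, 0.0]
opening: 0.0597
```

>>> carry_out:
  translation:
    - [-0.045,0.007,0]
    - [-0.045,0.007,0]
    - [-0.04,0.007,0]
    - [0,0,0]
    - [0,0,0]
    - [0,0,0]
    - [0,0,0]
    - [0,0,0]
    - [0,0,0]
    - [0,0,0]
  turn:
    - [0,0,0]
    - [0,0,0]
    - [0,0,0]
    - [0.035,0.029,-0.131]
    - [0.035,0.029,-0.131]
    - [0.035,0.029,-0.131]
    - [0.035,0.029,-0.131]
    - [0.035,0.029,-0.131]
    - [0.035,0.029,-0.131]
    - [0.035,0.029,-0.131]
  gripper: [-0.3,-0.3,-0.3,-0.3,-0.3,-0.3,-0.3,-0.3,-0.3,-0.3]

```text
time: 16.15
tool_pos: [0.4463, 0.3222, 0.2947]
tool_rot: [-3.016, -0.279, -0.61]
contact_force: [-0.2, -0.4, -0.4]
opening: 0.0596
```

>>> carry_out:
  translation:
    - [0,0,0]
    - [0,0,0]
    - [0,0,0]
    - [0,0,0]
    - [0,0,0]
    - [0,0,0]
    - [0,0,0]
  turn:
    - [0.035,0.029,-0.131]
    - [0.035,0.029,-0.131]
    - [0.035,0.029,-0.131]
    - [0.035,0.029,-0.131]
    - [0.035,0.029,-0.131]
    - [0.035,0.029,-0.131]
    - [0,0,0]
  gripper: [-0.3,-0.3,-0.3,-0.3,-0.3,-0.3,-0.3]

```text
time: 16.85
tool_pos: [0.4457, 0.3212, 0.2944]
tool_rot: [-3.138, -0.516, 0.224]
contact_force: [0.5, -1.1, -0.7]
opening: 0.0597
```

```bash
python3 -c "
from c import *
plan(*lean(BLUE,.25)); plan(*lean(BLUE,.1))
look('red_binder',[.5642,-.2371,.006,TY,0,0])
x=look('blue_binder',[*BLUE,YAW,0,0],up=lambda x:leaning(x))"
```

```text
t 16.85 pos [0.4457 0.3212 0.2944] q [ 0.5846  0.1033  1.764  -0.2413  0.7998  0.487 ] F [ 0.4776 -1.1085 -0.6878] op 0.0597
goal [0.4555 0.3286 0.2456] turn [-0.0025  0.0073 -0.0012] | 0.007789698251721556 shift now [-0.0144 -0.0049  0.048 ] shift after turn [-0.0147 -0.0051  0.0479]
t 16.85 pos [0.4457 0.3212 0.2944] q [ 0.5846  0.1033  1.764  -0.2413  0.7998  0.487 ] F [ 0.4776 -1.1085 -0.6878] op 0.0597
goal [0.5286 0.3453 0.1157] turn [-0.0025  0.0073 -0.0012] | 0.007789698251721556 shift now [-0.0133 -0.0046  0.198 ] shift after turn [-0.0147 -0.0051  0.1979]
red_binder [np.float64(1940.0), np.float64(2000.0)] world [ 0.5626 -0.2385  0.0061  1.6212  0.001   0.0001] tray [-0.0314  0.0016  0.0061] yaw-TY 0.0018952348259744234 cost 0.10219923185769152
blue_binder [np.float64(1980.0), np.float64(3792.0)] world [ 0.5763  0.3568  0.0292  0.2344 -0.0019  0.0067] tray [ 0.5626 -0.0409  0.0292] yaw-TY -1.384925650566652 cost 0.08335155350978135
```

>>> carry_out:
  translation:
    - [-0.007,-0.003,0]
    - [-0.008,-0.002,0.02]
    - [0,0,0.025]
    - [0,0,0.03]
    - [0,0,0.03]
    - [0,0,0.03]
    - [0,0,0.025]
    - [0,0,0.02]
    - [0,0,0.015]
    - [0,0,0]
  turn:
    - [-0.002,0.007,0]
    - [0,0,0]
    - [0,0,0]
    - [0,0,0]
    - [0,0,0]
    - [0,0,0]
    - [0,0,0]
    - [0,0,0]
    - [0,0,0]
    - [0,0,0]
  gripper: [-0.3,-0.3,-0.3,-0.3,-0.3,-0.3,-0.3,-0.3,-0.3,-0.3]

```text
time: 18.25
tool_pos: [0.5282, 0.3458, 0.117]
tool_rot: [-3.14, -0.522, 0.222]
contact_force: [-1.1, -0.1, 0.2]
opening: 0.0596
```

```bash
python3 -c "
from c import *
plan(*lean(BLUE,.1))"
```

```text
t 18.25 pos [0.5282 0.3458 0.117 ] q [ 0.5355  0.4579  1.8285 -0.4185  0.3849  0.665 ] F [-1.1131 -0.1388  0.2323] op 0.0596
goal [0.5286 0.3453 0.1157] turn [ 0.0004  0.0019 -0.0026] | 0.0033047043581862566 shift now [-0.0004  0.0005  0.0013] shift after turn [-0.0004  0.0005  0.0013]
```

>>> carry_out:
  translation:
    - [0,0,0]
    - [0,0,0]
    - [0,0,0]
    - [0,0,0]
    - [0,0,0]
    - [0,0,0]
    - [0,0,0]
    - [0,0,0]
  turn:
    - [0,0,0]
    - [0,0,0]
    - [0,0,0]
    - [0,0,0]
    - [0,0,0]
    - [0,0,0]
    - [0,0,0]
    - [0,0,0]
  gripper: [0,0.2,0.4,0.6,1,1,1,1]
  squeeze: 35

```text
time: 19.05
tool_pos: [0.528, 0.3463, 0.1198]
tool_rot: [-3.139, -0.525, 0.222]
contact_force: [-4.8, -1.8, 5.7]
opening: 0.0301
```

>>> carry_out:
  translation:
    - [0,0,-0.008]
    - [0,0,-0.015]
    - [0,0,-0.02]
    - [0,0,-0.02]
    - [0,0,-0.02]
    - [0,0,-0.02]
    - [0,0,-0.02]
    - [0,0,-0.02]
    - [0,0,-0.01]
    - [0,0,0]
  turn:
    - [0,0,0]
    - [0,0,0]
    - [0,0,0]
    - [0,0,0]
    - [0,0,0]
    - [0,0,0]
    - [0,0,0]
    - [0,0,0]
    - [0,0,0]
    - [0,0,0]
  gripper: [1,1,1,1,1,1,1,1,1,1]

```text
time: 20.05
tool_pos: [0.4533, 0.3292, 0.2537]
tool_rot: [-3.138, -0.528, 0.222]
contact_force: [0.5, 1.3, -2.3]
opening: 0.0299
```

>>> carry_out:
  translation:
    - [0.006,0,-0.01]
    - [0.004,0,-0.01]
    - [0.002,0,-0.01]
    - [0,0,-0.01]
    - [0,0,-0.005]
    - [0,0,0]
    - [0,0,0]
    - [0,0,0]
    - [0,0,0]
    - [0,0,0]
  turn:
    - [0,-0.104,0]
    - [0,-0.104,0]
    - [0,-0.104,0]
    - [0,-0.104,0]
    - [0,-0.105,0]
    - [0,0,0.1]
    - [0,0,0.145]
    - [0,0,0.145]
    - [0,0,0.145]
    - [0,0,0.145]
  gripper: [1,1,1,1,1,1,1,1,1,1]

```text
time: 21.05
tool_pos: [0.4499, 0.3278, 0.2978]
tool_rot: [-3.139, -0.001, -0.463]
contact_force: [0.8, 0.6, -3.4]
opening: 0.0299
```

>>> carry_out:
  translation:
    - [0,0,0]
    - [0,0,0]
    - [0,0,0]
    - [0,0,0]
    - [0,0,0]
    - [0,0,0]
    - [0,0,0]
    - [0,0,0]
    - [0,0,0]
  turn:
    - [0,0,0.145]
    - [0,0,0.145]
    - [0,0,0.145]
    - [0,0,0.145]
    - [0,0,0.145]
    - [0,0,0.145]
    - [0,0,0.145]
    - [0,0,0.048]
    - [0,0,0]
  gripper: [1,1,1,1,1,1,1,1,1]

```text
time: 21.95
tool_pos: [0.4498, 0.3278, 0.2979]
tool_rot: [-3.139, 0.002, -1.52]
contact_force: [0.0, -0.3, -2.7]
opening: 0.0299
```

```bash
python3 -c "
from c import *
plan(*tray(.055,0,.29)); held('blue_binder')"
```

```text
t 21.95 pos [0.4498 0.3278 0.2979] q [0.4917 0.3562 1.3069 0.0007 1.4752 2.0117] F [ 0.0398 -0.2965 -2.7467] op 0.0299
goal [ 0.56   -0.1522  0.29  ] turn [-0.0026  0.002   0.0022] | 0.0039599694831536705 shift now [ 0.485  -0.0858  0.0072] shift after turn [ 0.4848 -0.0869  0.0079]
blue_binder 1398.0 slide y -0.01672746071775188 depth -0.00956926945565939 pivot 0.3475027332253402 cost 0.09580913910628629
underside centre world [0.5071 0.331  0.2151] tray [0.5402 0.0294 0.2151] corner z [0.1963 0.234  0.1962 0.234 ] bz [-0.3427 -0.0201  0.9392]
```

>>> carry_out:
  translation:
    - [0.015,-0.003,-0.005]
    - [0.03,-0.006,-0.005]
    - [0.045,-0.008,-0.01]
    - [0.045,-0.008,0]
    - [0.045,-0.008,0]
    - [0.045,-0.008,0]
    - [0.045,-0.008,0]
    - [0.045,-0.008,0]
    - [0.045,-0.008,0]
    - [0.045,-0.008,0]
  turn:
    - [0,0,0]
    - [0,0,0]
    - [0,0,0]
    - [0,0,0]
    - [0,0,0]
    - [0,0,0]
    - [0,0,0]
    - [0,0,0]
    - [0,0,0]
    - [0,0,0]
  gripper: [1,1,1,1,1,1,1,1,1,1]

```text
time: 23.05
tool_pos: [0.5429, -0.0756, 0.3187]
tool_rot: [-3.137, 0.002, -1.519]
contact_force: [0.6, 1.0, -2.2]
opening: 0.0296
```

>>> carry_out:
  translation:
    - [0.035,-0.006,0]
    - [0.025,-0.005,0]
    - [0.015,-0.003,0]
    - [0.005,0,0]
    - [0,0,0]
    - [0,0,0]
  turn:
    - [0,0,0]
    - [0,0,0]
    - [0,0,0]
    - [0,0,0]
    - [0,0,0]
    - [0,0,0]
  gripper: [1,1,1,1,1,1]

```text
time: 23.65
tool_pos: [0.561, -0.1509, 0.3183]
tool_rot: [-3.138, 0.003, -1.518]
contact_force: [0.3, 0.1, -1.2]
opening: 0.0299
```

```bash
python3 -c "
from c import *
plan(*tray(.055,0,.25)); held('blue_binder')
s=read_camera('scene');cv2.imwrite('pics/b1.png',cv2.resize(s['img'][30:250,140:420],(660,518))[:,:,::-1])"
```

```text
t 23.65 pos [ 0.561  -0.1509  0.3183] q [-0.3971  0.3982  1.19    0.0045  1.5513  1.1211] F [ 0.2663  0.1485 -1.234 ] op 0.0299
goal [ 0.56   -0.1522  0.25  ] turn [-0.0039  0.0031  0.004 ] | 0.0063707831418969045 shift now [0.0014 0.0013 0.0683] shift after turn [0.0012 0.001  0.0683]
blue_binder 2165.0 slide y -0.0029760044663891547 depth 0.0036436275795120087 pivot 0.0010404564676095595 cost 0.19885522800344155
underside centre world [ 0.5646 -0.1503  0.2148] tray [ 0.0567 -0.0047  0.2148] corner z [0.2146 0.2151 0.2145 0.215 ] bz [-0.0049 -0.0031  1.    ]
```

View pics/b1.png

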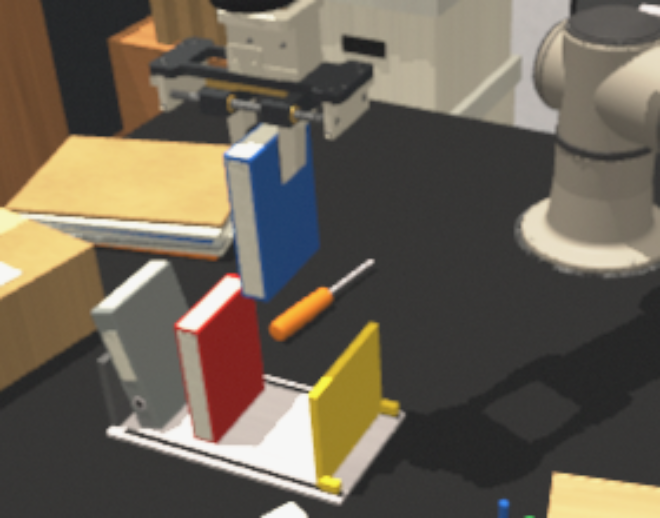

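>>> carry_out:
  translation:
    - [0.002,0.004,0.01]
    - [0,0,0.02]
    - [0,0,0.03]
    - [0,0,0.03]
    - [0,0,0.03]
    - [0,0,0.025]
    - [0,0,0.025]
    - [0,0,0.015]
    - [0,0,0.01]
    - [0,0,0]
  turn:
    - [-0.004,0.003,0.004]
    - [0,0,0]
    - [0,0,0]
    - [0,0,0]
    - [0,0,0]
    - [0,0,0]
    - [0,0,0]
    - [0,0,0]
    - [0,0,0]
    - [0,0,0]
  gripper: [1,1,1,1,1,1,1,1,1,1]

```text
time: 24.8
tool_pos: [0.5563, -0.1537, 0.1215]
tool_rot: [3.139, 0.001, -1.523]
contact_force: [-0.4, -0.2, -2.4]
opening: 0.03
```

>>> carry_out:
  translation:
    - [0,0,0.002]
    - [0,0,0.002]
    - [0,0,0.001]
    - [0,0,0.001]
    - [0,0,0.001]
  turn:
    - [0,0,0]
    - [0,0,0]
    - [0,0,0]
    - [0,0,0]
    - [0,0,0]
  gripper: [1,1,1,1,1]

```text
time: 25.3
tool_pos: [0.5574, -0.1543, 0.1163]
tool_rot: [-3.141, -0.001, -1.524]
contact_force: [-0.2, -0.0, -2.6]
opening: 0.0299
```

>>> carry_out:
  translation:
    - [0,0,0.002]
    - [0,0,0.001]
    - [0,0,0.001]
    - [0,0,0]
  turn:
    - [0,0,0]
    - [0,0,0]
    - [0,0,0]
    - [0,0,0]
  gripper: [1,1,1,1]

```text
time: 25.7
tool_pos: [0.5572, -0.1542, 0.1119]
tool_rot: [3.141, -0.0, -1.524]
contact_force: [0.2, 0.3, -2.3]
opening: 0.03
```

>>> carry_out:
  translation:
    - [0,0,0.001]
    - [0,0,0.001]
    - [0,0,0.0]
  turn:
    - [0,0,0]
    - [0,0,0]
    - [0,0,0]
  gripper: [1,1,1]

```text
time: 26.0
tool_pos: [0.5573, -0.1543, 0.1115]
tool_rot: [-3.141, -0.001, -1.523]
contact_force: [-4.1, 0.4, 7.4]
opening: 0.0297
```

>>> carry_out:
  translation:
    - [0,0,0]
    - [0,0,0]
    - [0,0,0]
    - [0,0,0]
    - [0,0,0]
    - [0,0,0]
  turn:
    - [0,0,0]
    - [0,0,0]
    - [0,0,0]
    - [0,0,0]
    - [0,0,0]
    - [0,0,0]
  gripper: [0.3,0.25,0.15,0.05,-0.05,-0.1]
  squeeze: 15

```text
time: 26.6
tool_pos: [0.5573, -0.1543, 0.11]
tool_rot: [3.141, -0.0, -1.524]
contact_force: [-0.9, 0.1, -0.1]
opening: 0.0495
```

>>> carry_out:
  translation:
    - [0,0,-0.005]
    - [0,0,-0.01]
    - [0,0,-0.015]
    - [0,0,-0.02]
    - [0,0,-0.025]
    - [0,0,-0.025]
    - [0,0,-0.02]
    - [0,0,-0.01]
    - [0,0,0]
  turn:
    - [0,0,0]
    - [0,0,0]
    - [0,0,0]
    - [0,0,0]
    - [0,0,0]
    - [0,0,0]
    - [0,0,0]
    - [0,0,0]
    - [0,0,0]
  gripper: [-0.1,-0.1,-0.1,-0.1,-0.1,-0.1,-0.1,-0.1,-0.1]

```text
time: 27.5
tool_pos: [0.5579, -0.1545, 0.242]
tool_rot: [-3.139, -0.002, -1.524]
contact_force: [0.1, 0.2, -0.6]
opening: 0.0504
```

```bash
python3 -c "
from c import *
plan(*tray(.20,0,.24)); plan(*tray(.20,0,.24,TY-np.pi/2))"
```

```text
t 27.5 pos [ 0.5579 -0.1545  0.242 ] q [-0.4022  0.4293  1.3474 -0.0004  1.3614  1.1214] F [ 0.1085  0.2426 -0.5574] op 0.0504
goal [ 0.553  -0.0073  0.24  ] turn [-0.003  -0.0019 -0.0012] | 0.0037335814354472626 shift now [-0.1472 -0.002   0.0017] shift after turn [-0.1472 -0.0022  0.002 ]
t 27.5 pos [ 0.5579 -0.1545  0.242 ] q [-0.4022  0.4293  1.3474 -0.0004  1.3614  1.1214] F [ 0.1085  0.2426 -0.5574] op 0.0504
goal [ 0.553  -0.0073  0.24  ] turn [-0.0009 -0.0038 -1.572 ] | 1.5720147314284272 shift now [-0.1472 -0.002   0.0017] shift after turn [ 0.0022 -0.1472  0.002 ]
```

>>> carry_out:
  translation:
    - [-0.03,0,-0.005]
    - [-0.04,0,0]
    - [-0.04,0,0]
    - [-0.037,-0.002,0]
    - [0,0,0]
    - [0,0,0]
    - [0,0,0]
    - [0,0,0]
    - [0,0,0]
    - [0,0,0]
  turn:
    - [0,0,0]
    - [0,0,0]
    - [0,0,0]
    - [0,0,0]
    - [0,0,-0.1]
    - [0,0,-0.145]
    - [0,0,-0.145]
    - [0,0,-0.145]
    - [0,0,-0.145]
    - [0,0,-0.145]
  gripper: [1,1,1,1,1,1,1,1,1,1]
  squeeze: 30

```text
time: 28.5
tool_pos: [0.5518, -0.0072, 0.2437]
tool_rot: [3.14, 0.002, -0.693]
contact_force: [0.3, -0.3, -0.0]
opening: 0.0002
```

>>> carry_out:
  translation:
    - [0,0,0]
    - [0,0,0]
    - [0,0,0]
    - [0,0,0]
    - [0,0,0]
    - [0,0,0]
    - [0,0,0]
  turn:
    - [0,0,-0.145]
    - [0,0,-0.145]
    - [0,0,-0.145]
    - [0,0,-0.145]
    - [0,0,-0.145]
    - [0,0,-0.022]
    - [0,0,0]
  gripper: [1,1,1,1,1,1,1]

```text
time: 29.2
tool_pos: [0.552, -0.0072, 0.2442]
tool_rot: [-3.142, 0.002, 0.046]
contact_force: [0.6, 0.8, -0.6]
opening: 0.0008
```

```bash
python3 -c "
from c import *
plan(*tray(.165,0,.105,TY-np.pi/2))
look('blue_binder',[.5573,-.1543,.006,TY,0,0],'b2.png')
look('red_binder',[.5626,-.2385,.006,TY,0,0])"
```

```text
t 29.2 pos [ 0.552  -0.0072  0.2442] q [-0.1518  0.3803  1.4173 -0.0003  1.3457 -0.1973] F [ 0.5734  0.8115 -0.625 ] op 0.0008
goal [ 0.5547 -0.0423  0.105 ] turn [-0.      0.0018 -0.0029] | 0.0033959595852104444 shift now [0.0013 0.0351 0.1392] shift after turn [0.001  0.0351 0.1392]
blue_binder [np.float64(836.0), np.float64(1779.0)] world [ 0.5663 -0.1835  0.003   1.5889 -0.1015  0.1882] tray [ 0.0234 -0.0048  0.003 ] yaw-TY -0.03036320880259824 cost 0.5610571304912927
red_binder [np.float64(1940.0), np.float64(1750.0)] world [ 0.5614 -0.2398  0.0065  1.6259  0.0052  0.0165] tray [-0.0326  0.0028  0.0065] yaw-TY 0.006569111602451105 cost 0.20640801640243728
```

View pics/b2.png

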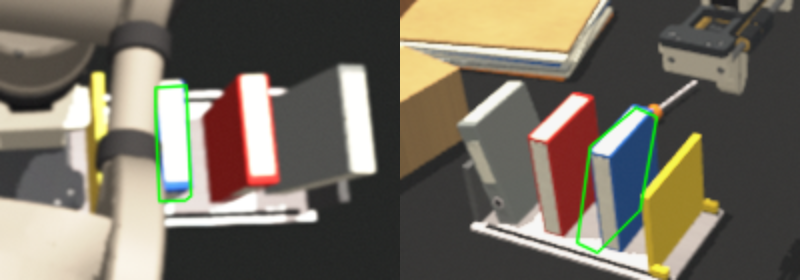

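>>> carry_out:
  translation:
    - [0.001,0,0.02]
    - [0,0,0.03]
    - [0,0,0.03]
    - [0,0,0.03]
    - [0,0,0.02]
    - [0,0.01,0.008]
    - [0,0.01,0]
    - [0,0.01,0]
    - [0,0.005,0]
    - [0,0.0,0]
  turn:
    - [0,0,0]
    - [0,0,0]
    - [0,0,0]
    - [0,0,0]
    - [0,0,0]
    - [0,0,0]
    - [0,0,0]
    - [0,0,0]
    - [0,0,0]
    - [0,0,0]
  gripper: [1,1,1,1,1,1,1,1,1,1]

```text
time: 30.6
tool_pos: [0.5557, -0.0435, 0.1081]
tool_rot: [3.141, -0.002, 0.047]
contact_force: [0.5, 1.2, -0.1]
opening: 0.0001
```

>>> carry_out:
  translation:
    - [0,0.006,0]
    - [0,0.006,0]
    - [0,0.006,0]
    - [0,0.006,0]
    - [0,0.006,0]
    - [0,0.006,0]
    - [0,0.006,0]
    - [0,0.006,0]
  turn:
    - [0,0,0]
    - [0,0,0]
    - [0,0,0]
    - [0,0,0]
    - [0,0,0]
    - [0,0,0]
    - [0,0,0]
    - [0,0,0]
  gripper: [1,1,1,1,1,1,1,1]

```text
time: 31.4
tool_pos: [0.5571, -0.0904, 0.107]
tool_rot: [-3.141, 0.001, 0.048]
contact_force: [-2.2, 3.2, 1.7]
opening: 0.0001
```

```bash
cat > p.py <<'E'
from g import *
o,p,Rt=cur(); q=R.from_euler('Z',-TY).apply(p-TR); f=R.from_euler('Z',-TY).apply(o['contact_force'])
print(round(o['time'],2),'TCP tray',q,'rpy',np.array(o['tool_rot']),'F tray',f,'torque',np.array(o['torque']))
E
python3 p.py
```

```text
31.4 TCP tray [ 0.1168 -0.      0.107 ] rpy [-3.1414  0.001   0.0485] F tray [3.2749 2.0139 1.6701] torque [ 0.3669  0.3095 -0.0582]
```

>>> carry_out:
  translation:
    - [0,0.008,0]
    - [0,0.008,0]
    - [0,0.008,0]
    - [0,0.008,0]
    - [0,0.008,0]
    - [0,0.008,0]
    - [0,0.008,0]
    - [0,0.008,0]
    - [0,0.008,0]
  turn:
    - [0,0,0]
    - [0,0,0]
    - [0,0,0]
    - [0,0,0]
    - [0,0,0]
    - [0,0,0]
    - [0,0,0]
    - [0,0,0]
    - [0,0,0]
  gripper: [1,1,1,1,1,1,1,1,1]

```text
time: 32.3
tool_pos: [0.5601, -0.1624, 0.1067]
tool_rot: [-3.141, 0.002, 0.048]
contact_force: [-3.3, 3.8, 1.9]
opening: 0.0001
```

```bash
python3 p.py; python3 -c "
from c import *
s=read_camera('scene');cv2.imwrite('pics/p1.png',cv2.resize(s['img'][100:250,150:350],(640,480))[:,:,::-1])"
```

```text
32.3 TCP tray [0.0448 0.0004 0.1067] rpy [-3.1408  0.0021  0.0483] F tray [3.9912 3.1071 1.8932] torque [ 0.6219  0.6216 -0.0825]
```

View pics/p1.png

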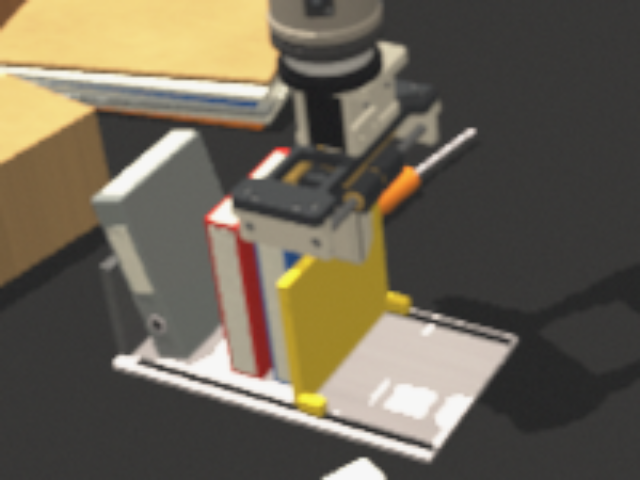

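>>> carry_out:
  translation:
    - [0,0.005,0]
    - [0,0.005,0]
    - [0,0.005,0]
    - [0,0.005,0]
    - [0,0.005,0]
    - [0,0.005,0]
    - [0,0.005,0]
    - [0,0.005,0]
  turn:
    - [0,0,0]
    - [0,0,0]
    - [0,0,0]
    - [0,0,0]
    - [0,0,0]
    - [0,0,0]
    - [0,0,0]
    - [0,0,0]
  gripper: [1,1,1,1,1,1,1,1]

```text
time: 33.15
tool_pos: [0.5617, -0.2013, 0.1067]
tool_rot: [-3.14, 0.003, 0.049]
contact_force: [-5.0, 6.3, 2.3]
opening: 0.0003
```

>>> carry_out:
  translation:
    - [0,0.003,0]
    - [0,0.003,0]
    - [0,0.003,0]
    - [0,0.003,0]
    - [0,0.003,0]
  turn:
    - [0,0,0]
    - [0,0,0]
    - [0,0,0]
    - [0,0,0]
    - [0,0,0]
  gripper: [1,1,1,1,1]

```text
time: 33.65
tool_pos: [0.5622, -0.2149, 0.1067]
tool_rot: [-3.138, 0.004, 0.049]
contact_force: [-5.4, 11.2, 4.9]
opening: 0.0005
```

```bash
python3 p.py
```

```text
33.65 TCP tray [-0.0077  0.0009  0.1067] rpy [-3.1376  0.0036  0.0487] F tray [11.4858  4.8893  4.9028] torque [ 1.6008  0.9878 -0.1966]
```

>>> carry_out:
  translation:
    - [0,0.002,0]
    - [0,0.002,0]
    - [0,0.002,0]
    - [0,0.002,0]
  turn:
    - [0,0,0]
    - [0,0,0]
    - [0,0,0]
    - [0,0,0]
  gripper: [1,1,1,1]

```text
time: 34.05
tool_pos: [0.5625, -0.2231, 0.1067]
tool_rot: [-3.138, 0.004, 0.049]
contact_force: [-4.9, 9.1, 4.7]
opening: 0.0005
```

>>> carry_out:
  translation:
    - [0,0.002,0]
    - [0,0.002,0]
  turn:
    - [0,0,0]
    - [0,0,0]
  gripper: [1,1]

```text
time: 34.25
tool_pos: [0.5625, -0.227, 0.1067]
tool_rot: [-3.137, 0.004, 0.049]
contact_force: [-6.9, 19.1, 8.2]
opening: 0.0002
```

```bash
python3 p.py
```

```text
34.25 TCP tray [-0.0198  0.0011  0.1067] rpy [-3.1375  0.0041  0.0486] F tray [19.4391  5.9688  8.1574] torque [ 2.9393  1.1022 -0.2971]
```

>>> carry_out:
  translation:
    - [0,0.001,0]
  turn:
    - [0,0,0]
  gripper: [1]

```text
time: 34.35
tool_pos: [0.5626, -0.2269, 0.1067]
tool_rot: [-3.136, 0.004, 0.048]
contact_force: [-5.4, 17.0, 7.5]
opening: 0.0008
```

```bash
python3 p.py; python3 -c "
from c import *
s=read_camera('scene');t=read_camera('top');cv2.imwrite('pics/p2.png',np.hstack([cv2.resize(s['img'][110:240,150:310],(480,390)),cv2.resize(t['img'][130:240,390:510],(320,390))])[:,:,::-1])
print([ (a['pixel'],a['score'],proj(s,tray(.115-.155,0,.066)[0]),proj(s,tray(.115-.16,0,.066)[0])) for a in nets.tip_of(s,'stop_face')[:1]])"
```

```text
34.35 TCP tray [-0.0198  0.0011  0.1067] rpy [-3.1356  0.0042  0.0483] F tray [17.2707  4.5689  7.5073] torque [ 2.5332  1.1863 -0.2436]
[([235.2, 185.0], 0.89, array([[231.3121, 186.6837]]), array([[229.6352, 186.2571]]))]
```

View pics/p2.png

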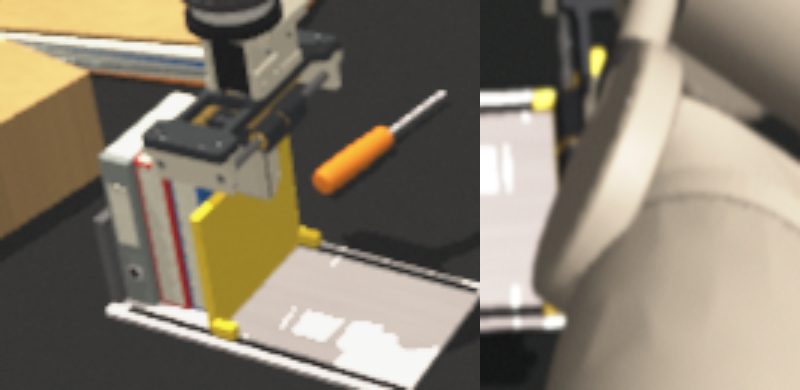

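>>> carry_out:
  translation:
    - [0,0.001,0]
    - [0,0,0]
  turn:
    - [0,0,0]
    - [0,0,0]
  gripper: [1,1]

```text
time: 34.7
tool_pos: [0.5625, -0.2269, 0.1067]
tool_rot: [-3.134, 0.005, 0.049]
contact_force: [-7.0, 17.6, 7.2]
opening: 0.0003
```

```bash
python3 p.py; cat > st.py <<'E'
from c import *
s=read_camera('scene'); im=cv2.cvtColor(s['img'],cv2.COLOR_RGB2HSV); m=cv2.inRange(im,(22,120,60),(36,255,255))
m[:, :180]=0; m[:,330:]=0; m[:130]=0; m[245:]=0
# plate outer-face right vertical edge at tray y=-0.07 .. use +y (near camera?) candidates: compare plate silhouettes
def mod(x): return [place(box(.115-x[0],.125-x[0],-.07,.07,.008,.126),[TR[0],TR[1],TY])]
best=min(np.arange(.12,.176,.0005),key=lambda v:np.abs((render(s,mod([v]))[185:245]-m[185:245]/255.)).sum())
print('stop est',best,m.sum()/255)
E
python3 st.py
```

```text
34.7 TCP tray [-0.0198  0.0011  0.1067] rpy [-3.1343  0.0046  0.0487] F tray [17.9425  6.1258  7.2177] torque [ 2.6377  1.1522 -0.2552]
stop est 0.15700000000000003 1276.0
```

>>> carry_out:
  translation:
    - [0,0.001,0]
    - [0,0.001,0]
    - [0,0,0]
  turn:
    - [0,0,0]
    - [0,0,0]
    - [0,0,0]
  gripper: [1,1,1]

```text
time: 35.05
tool_pos: [0.5625, -0.227, 0.1067]
tool_rot: [-3.131, 0.005, 0.049]
contact_force: [-7.2, 23.2, 9.2]
opening: 0.0003
```

```bash
python3 p.py; sed 's/^m\[:, :180.*$/m[:,:180]=0;m[:,330:]=0;m[:130]=0;m[245:]=0/; s/im=cv2.cvtColor(s/s["img"]=cv2.imread("pics\/s0.png")[:,:,::-1].copy(); im=cv2.cvtColor(s/; s/arange(.12,.176/arange(-.02,.03/' st.py > st0.py; python3 st0.py; python3 st.py
```

```text
35.05 TCP tray [-0.0198  0.0011  0.1067] rpy [-3.1312  0.0052  0.0489] F tray [23.5685  6.0343  9.1665] torque [ 3.7527  1.19   -0.3263]
stop est 0.0010000000000000182 1402.0
stop est 0.15700000000000003 1276.0
```

>>> carry_out:
  translation:
    - [0,-0.002,0]
    - [0,-0.003,0]
    - [0,-0.005,0]
    - [0,-0.01,0]
    - [0,-0.02,0]
    - [0,-0.04,0]
    - [0,-0.045,-0.01]
    - [0,-0.045,-0.03]
    - [0,-0.045,-0.03]
    - [0,0,-0.02]
  turn:
    - [0,0,0]
    - [0,0,0]
    - [0,0,0]
    - [0,0,0]
    - [0,0,0]
    - [0,0,0]
    - [0,0,0]
    - [0,0,0]
    - [0,0,0]
    - [0,0,0]
  gripper: [1,1,1,1,1,1,1,1,1,1]

```text
time: 36.15
tool_pos: [0.5538, -0.0193, 0.1945]
tool_rot: [-3.141, -0.002, 0.054]
contact_force: [0.8, -1.1, -0.3]
opening: 0.0005
```

>>> carry_out:
  translation:
    - [0,-0.045,-0.01]
    - [0,-0.045,0]
    - [0,-0.045,0]
    - [0,-0.045,0]
    - [0,0,0]
  turn:
    - [0,0,0]
    - [0,0,0]
    - [0,0,0]
    - [0,0,0]
    - [0,0,0]
  gripper: [1,1,1,1,1]

```text
time: 36.65
tool_pos: [0.5441, 0.1607, 0.2026]
tool_rot: [-3.14, -0.0, 0.055]
contact_force: [-0.3, 0.4, -0.3]
opening: 0.0003
```

```bash
python3 p.py; cat > fin.py <<'E'
from c import *
t=read_camera('top'); s=read_camera('scene')
# whole row: silhouette of union fitted by per-row (stop, grey tilt) with tray fixed
ms=[np.maximum.reduce([mask(p,n) for n in('tray','stop','grey_binder','red_binder','blue_binder')]) for p in(t,s)]
def mod(x):
    g=(BB-[-.015,0,0])@R.from_euler('Y',-x[1]).as_matrix().T+[-.135+x[4],0,.006]; T=[TR[0]+x[2],TR[1]+x[3],TY]
    return [place(h,T) for h in (box(-.145,.145,-.08,.08,0,.006),box(-.145,-.135,-.07,.07,0,.096),box(.115-x[0],.125-x[0],-.07,.07,.008,.126),g,BB+[.115-x[0]-.015,0,.006],BB+[.115-x[0]-.045,0,.006])]
x,f=fit([t,s],ms,mod,[.158,0,0,0,0.002],[.005,.04,.003,.003,.004]); print('stop, grey tilt, tray dx dy, grey gap',x,f)
st=x[0]
for n,c in(('red_binder',-.09),('blue_binder',-.06),('grey_binder',-.12)):
    P=tray(c,0,.006)[0]; look(n,[*P,TY,0,0])
for n in('stapler','pen_pot','screwdriver'):
    a=nets.tip_of(t,n); print(n,a[0]['pixel'] if a else None)
cv2.imwrite('pics/fin.png',np.hstack([cv2.resize(s['img'][110:240,150:310],(480,390)),cv2.resize(t['img'][130:240,390:510],(320,390))])[:,:,::-1])
E
python3 fin.py
```

```text
36.65 TCP tray [0.3683 0.0007 0.2026] rpy [-3.14   -0.0005  0.0545] F tray [ 0.4056  0.2605 -0.3252] torque [-0.0919  0.0621 -0.0176]
stop, grey tilt, tray dx dy, grey gap [ 0.1601 -0.0009 -0.0002 -0.      0.0026] 1.124245815189235
red_binder [np.float64(837.0), np.float64(822.0)] world [ 0.5815 -0.3489  0.0221  1.7156 -0.0947  0.4167] tray [-0.1425 -0.0119  0.0221] yaw-TY 0.09633161801091972 cost 1.4088959544085884
blue_binder [np.float64(1161.0), np.float64(0.0)] world [ 0.5656 -0.267   0.006   1.6193  0.      0.    ] tray [-0.06   0.     0.006] yaw-TY 0.0 cost inf
grey_binder [np.float64(813.0), np.float64(844.0)] world [ 0.5876 -0.3835  0.0226  1.6768 -0.0802  0.4482] tray [-0.1774 -0.0164  0.0226] yaw-TY 0.057513881197544414 cost 1.422358979792753f.py:12: RuntimeWarning: divide by zero encountered in scalar divide
  def c(x): return sum(np.abs(render(p,model(x))-m).sum()/m.sum() for p,m in zip(ps,ms))
  np.max(np.abs(fsim[0] - fsim[1:])) <= fatol):
Traceback (most recent call last):
  File "fin.py", line 13, in <module>
    a=nets.tip_of(t,n); print(n,a[0]['pixel'] if a else None)
ValueError: only the last four pictures can be asked about
```

```bash
cat > fin2.py <<'E'
from c import *
t=read_camera('top'); s=read_camera('scene'); T=[TR[0],TR[1],TY]; out=[]
for n in('stapler','pen_pot','screwdriver'):
    a=nets.tip_of(t,n); print(n,a[0]['pixel'] if a else None)
hs=[place(h,T) for h in (BB+[-.12,0,.006],BB+[-.06,0,.006],box(-.045,-.035,-.07,.07,.008,.126))]
for p,(r0,r1,c0,c1) in((s,(110,240,150,280)),(t,(125,235,390,500))):
    im=cv2.resize(p['img'][:,:,::-1],None,fx=3,fy=3,interpolation=cv2.INTER_CUBIC)
    raw=im.copy()
    for H in hs: cv2.polylines(im,[cv2.convexHull(np.round(((proj(p,H)+.5)*3-.5)*16).astype(np.int32))],True,(0,255,0),1,cv2.LINE_AA,4)
    k=lambda a:cv2.resize(a[r0*3:r1*3,c0*3:c1*3],(390,300))
    out.append(np.hstack([k(raw),k(im)]))
cv2.imwrite('pics/fin.png',np.vstack(out))
E
python3 fin2.py
```

```text
stapler [350.6, 111.0]
pen_pot [257.4, 127.1]
screwdriver [430.0, 291.6]
```

View pics/fin.png

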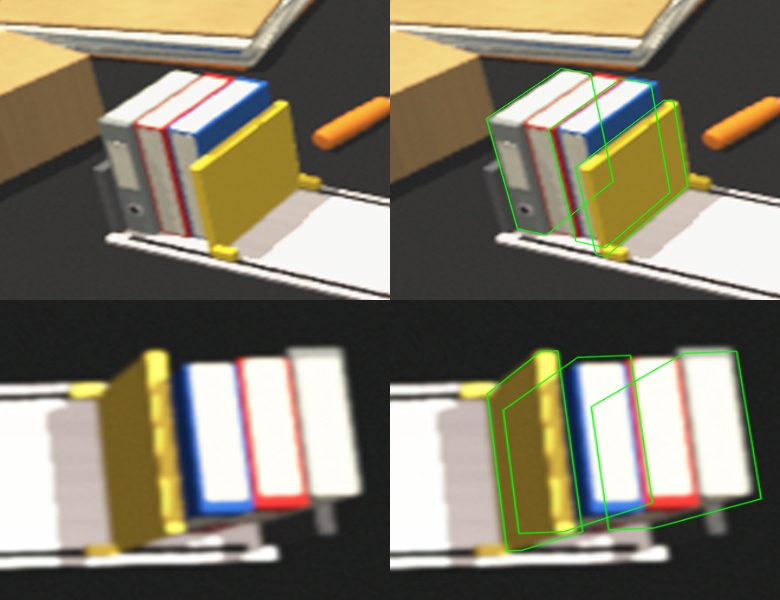

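```bash
cat > ang.py <<'E'
from c import *
t=read_camera('top'); g=cv2.GaussianBlur(t['img'],(3,3),0).astype(float)
# edges along rows: white top faces (height .156), yellow plate top (.126)
white=g.min(2); rows=range(152,176); L=[]
for r in rows:
    w=white[r,430:500]; d=np.diff(w); k=[i for i in range(1,len(d)-1) if abs(d[i])>12 and abs(d[i])>=abs(d[i-1]) and abs(d[i])>abs(d[i+1])]
    L+= [(r,430.5+i+.5*(abs(d[i+1])-abs(d[i-1]))/(2*abs(d[i])-abs(d[i-1])-abs(d[i+1])+1e-9),np.sign(d[i])) for i in k]
L=np.array(L)
used=np.zeros(len(L),bool)
for a in np.where(L[:,0]==165)[0]:
    c=L[a,1]; pts=L[(L[:,2]==L[a,2])&(abs(L[:,1]-c-(L[:,0]-165)*.08)<1.6)]
    if len(pts)<15: continue
    m,b=np.polyfit(pts[:,0]-165,pts[:,1],1); W=[atz(t,[b+m*q,165+q],.156) for q in(-10,10)]; v=W[1]-W[0]
    print('col',round(b,2),'sign',L[a,2],'n',len(pts),'tray x',R.from_euler('Z',-TY).apply((W[0]+W[1])/2-TR)[0],'edge yaw rel tray',np.arctan2(v[1],v[0])-TY-np.pi/2+2*np.pi*(v[1]<-1),np.degrees(np.arctan2(v[1],v[0])))
P=[atz(t,p,.006) for p in([342,158],[343,222])]; print(TY)
E
python3 ang.py
```

```text
col 432.25 sign 1.0 n 23 tray x -0.02079376441809055 edge yaw rel tray -6.301683459871128 -178.28081031247973
col 439.33 sign -1.0 n 24 tray x -0.034793310968626714 edge yaw rel tray -6.310394689017422 -178.77992697693372
col 443.99 sign 1.0 n 24 tray x -0.04401231535374672 edge yaw rel tray -6.299772809478291 -178.17133810884516
col 456.9 sign -1.0 n 24 tray x -0.06953981260211094 edge yaw rel tray -6.301903955283508 -178.29344376901105
col 459.91 sign 1.0 n 24 tray x -0.0754798860708987 edge yaw rel tray -6.305796344361164 -178.51646123538364
col 471.49 sign -1.0 n 24 tray x -0.09836340694139824 edge yaw rel tray -6.2978379850471224 -178.06048083484035
col 474.49 sign 1.0 n 24 tray x -0.10429070248906047 edge yaw rel tray -6.3013086794171365 -178.25933697422198
col 488.06 sign -1.0 n 24 tray x -0.13109418365432668 edge yaw rel tray -6.298411400469968 -178.09333511847714
1.6193
```

```bash
python3 -c "
from h import *
print(robot.hand_in(), robot.observe()['time'])"
```

```text
the job is handed in; nothing more can be done
the job is handed in; nothing more can be done
```

I filed both binders, closed the row with the stop and handed the job in at about 37 s of the 72 s allowed. The hand-in gives no verdict, so what follows rests on my own measurements.

**What I did:**
- I lifted the red binder and then the blue one out of the slanted rest and stood each upright on the tray floor. I let go of red before fetching blue.
- While setting red down, the tool briefly pressed down with about 33 N. I eased that off before releasing it.
- I pushed the stop with closed fingers until it no longer moved, reading about 23 N at the wrist, then moved the robot away.

**Last checks:**
- **Row order and squareness:** the row reads grey, red, blue, stop. The binder edges lie within about 0.01 rad of each other, and about 0.02 rad from my fitted tray direction.
- **Position:** the binders measure at about tray x -0.118, -0.087 and -0.058 m, all 2 to 3 mm off the ideal packed positions. I take this as camera error, because the offset is the same for all three.
- **Bystanders:** the stapler, pen pot and screwdriver moved by no more than 3 pixels (about 7 mm) in the top camera. That is within the network's noise.

**Checks that disagreed or failed:**
- **Stop position:** a colour-based fit gave 0.157 m, a silhouette fit gave 0.160 m, and the overlay drawn at 0.160 m matched. The silhouette fit itself was poor. The limit is 0.156 m.
- **Final pose fits:** fitting each binder on its own in the closed row failed, because they hide one another. I relied on the edges and the overlay instead.

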